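# Shut off the dosing selector and open the safety-capped detergent bottle

## Robot

A 6-joint arm with a two-finger parallel gripper is mounted at the origin on the work surface. World frame = base frame: x ahead of the robot, y to its left, z up, the work surface at z = 0. Lengths are in mm, angles in rad, forces in N, time in s.
With the tool pointing down it reaches from about 400 to 925 mm from the base axis. Payload 12.5 kg.
Tool frame: the origin (TCP) lies between the finger pads; the fingertips stand 11 mm ahead of it and the grasp point (between the pads) lies 8 mm behind it (env.tip_extent is the distance from the TCP to the fingertips, in mm); x points along the fingers, z is the direction in which the jaws open and shut, and the axes are right-handed (so a half turn about x gives the same grasp; the last joint's range is limited). The gripper opens to 95 mm and grips with 3 to 60 N. Pads are 20 mm wide; open, the fingers measure 119 mm over their backs; the gripper's body (75 mm by 180 mm) begins 59 mm behind the grasp point.
Start: joints at [1.176, 0.491, 1.559, -0, 1.092, -0.106], TCP at [177.984, 599.139, 225.661] pointing down, gripper open.
Joint ranges: [-3.1, 3.1], [-0.84, 2.19], [0.05, 2.79], [-1.13, 4.28], [0.06, 2.93], [-2.69, 2.69]. Speed limits (rad/s): [2.22, 2.22, 2.79, 3.14, 3.14, 3.14].

## Interface

Orientations are given as [roll, pitch, yaw] about the fixed x, y, z axes, in that order (R = Rz(yaw) Ry(pitch) Rx(roll)).
In Python, from cell import status, imaging, env gives the robot as it stands. The module is installed in compiled form; this text tells all that it offers.
- The arm moves only by the tool apply_moves, never from a script. Its argument "increments" is a list of rows, each a list of 5 numbers: the closure, from 0 (fully open) to 1 (shut), then the shift along the tool's x, y, z in mm, then the turn about the tool's x in degrees. A call has 1 to 10 rows; each row shifts and turns the commanded pose from where the row before left it, along the tool's axes as they then stand; what a row does not reach is not made up. A row lasts 1/10 s, in which the tool goes at most 50 mm and 8.59 degrees, less where a joint would pass 70% of its speed; a pose out of reach is approached as far as the arm can. A call with a gripper value outside its range is refused whole. The fingers move at their own pace and stop on an object; the grip force is fixed at half the most. Time passes only in rows, so rows that do not move let the fingers close. It gives the time, the measured TCP pose, the force and the opening at its end, in the units of the state.
- status.state(): the state, without advancing time (a new reading comes with each control period).
- imaging.read_camera(name): name is "scene" or "top"; returns a dict with "pixels" (420x560x3 uint8, red, green, blue), "fovy" (degrees; the focal length in pixels is half the picture's height over the tangent of half this angle, whatever the lens; pixels are square), "cx", "cy" (the principal point, pixels), "R" (3x3) and "t" (3): a world point X has camera coordinates R X + t. Camera axes: x right, y down, z forward; pixel columns grow to the right and rows downward; lengths in mm; the calibration is good to about 2 mm. A picture is of the moment at which its call begins. There is no depth.
- env.job_done(): hands the job in, once; it reports no verdict.
The state is a dict: "t": time; "joints": joint angles; "qvel": joint speeds; "tau": joint torques, N m; "eef_pos": TCP position; "tcp_rot": TCP orientation; "ft_force": force on the tool from outside, world axes, zero at the start; "moment": the same for the moment, N m; "opening": opening from 0.0 (shut) to 1.0 (fully open).
Only numpy, scipy, OpenCV 4.12 (cv2) and the standard library are available. Lean on these libraries where they do the work, as an engineer would, in place of code of your own. Each camera call takes 0.05 s, during which the arm holds its last target. There are 200 camera calls.

## Task

At the dishroom's dosing station, first turn the black selector knob on the white box clockwise past its click until it rests at its second mark, and leave it there. Then press the detergent bottle's push-and-turn safety cap down, twist it anticlockwise about a sixth of a turn while it is pressed, and lift it straight off. Finish still gripping the cap, level and steady, straight above the bottle and about 8 cm higher than where it sat; leave the pan, mug and spatula alone.

Things in the scene. Friction and masses are not known exactly. Their poses are not given: they have to be found in the camera images.
- knob (a joint): Angle of the selector knob, rad, growing clockwise seen from above. Rests at 0 (start) and at 1.2; between them is a spring detent, crest at 0.6 (at most about 0.16 N m to turn); past the crest it snaps on to 1.2 by itself. Stops at -0.05 and 1.3.
- knob_grip (a point): Point on the knob's vertical axis at which its black grip bar is held, 77 mm above the work surface. Bar: 52 mm along this point's x, 14 mm thick along its y (axes turn with the knob), top 15 mm above this point; round foot plate, 54 mm across, 22 mm below it. A white line on top marks the -x end. Mounted in the middle of a fixed white box 120 x 120 x 50 mm high.
- bottle: Fixed white detergent bottle, 100 x 100 mm square, in a bolted-down steel bracket; origin at the centre of its underside on the work surface, z up along the neck axis. Shoulder top 146 mm up, then a 33 mm neck with locking lugs to 45 mm. Locked, the cap's lower rim is 165 mm and its top 197 mm up. Bottle and knob box may change sides.
- cap_mid (a point): Centre (half-way up) of the loose grey ribbed safety cap, 56 mm in diameter, 32 mm high, about 40 g, z up. Locked: 181 mm above the bottle's underside, x axis along the bottle's x within 0.05 rad. Pressed 4.5 to 8 mm (6 is good) it turns anticlockwise from above: past the lock at 0.72 rad, mid-gap at 1.05, stop at 1.38; at 0.8 to 1.3 it lifts straight off. Unpressed it neither turns nor lifts.
- plug (a joint): Height of the sprung plug under the cap on top of the neck, m: 0 with the cap locked (plug top 193 mm above the bottle's underside), negative when the cap is pressed. Spring push 5 N at 0, 8 N at -0.005; hard stop at -0.008 (10 N); +0.003 with the cap off.
- pan_rim (a point): Bystander: centre of the mouth of a loose steel saucepan, 140 mm across, 90 mm high.
- mug: Bystander: loose white mug, 76 mm across, 90 mm high, handle at its +y side; origin at the centre of its underside.
- spatula_grip (a point): Bystander: grip of a loose spatula lying flat, along this point's x axis; under 350 mm long.
Mind the look-alikes: they are no part of the job. Leave any orange look-alike of the bottle alone. Of the things that look like the part that bears cap_mid, the smaller one is meant.

How it is judged:
By the outcome, as a careful person would: the job done as asked, in the order asked, and still so for the second after the job is handed in, while the arm keeps its last pose, push and grip.
It also fails if it takes over 58 s, if anything falls off the work surface, if the arm or the gripper's body presses on something with over 40 N, if the wrist force passes 120 N, or if a joint passes its speed limit or range.

## Working session

There is one attempt and no reset: what is moved stays moved. The work goes in short steps, Python scripts to look and compute and a tool call to move; the robot and the scene stay as the last step left them, time stands still between calls to the robot, and variables do not carry over. Pictures are saved under pics/ and viewed, about 8 in all and at most 12, crops included, and the job is handed in when it is done.

Besides the shell and the picture viewer there is one more tool, called in YAML: its name, and indented under it one key for each argument. apply_moves: Moves the arm, as the interface text tells. Its arguments: {"type":"object","properties":{"increments":{"type":"array"}},"required":["increments"]}

```bash
mkdir -p pics; cat > h.py <<'E'
import numpy as np, cv2
from cell import status, imaging, env
def cam(n):
    d=imaging.read_camera(n); d['f']=d['pixels'].shape[0]/2/np.tan(np.radians(d['fovy'])/2)
    d['R']=np.array(d['R']);d['t']=np.array(d['t']);return d
def save(d,fn,crop=None,s=1):
    p=d['pixels'][:,:,::-1]
    if crop: x0,y0,x1,y1=crop; p=p[y0:y1,x0:x1]
    cv2.imwrite('pics/'+fn,cv2.resize(p,None,fx=s,fy=s,interpolation=cv2.INTER_CUBIC))
def plane(d,u,v,z):
    r=d['R'].T@np.array([(u-d['cx'])/d['f'],(v-d['cy'])/d['f'],1.]); o=-d['R'].T@d['t']
    return o+r*(z-o[2])/r[2]
def proj(d,X):
    c=d['R']@np.array(X,float)+d['t']; return d['f']*c[:2]/c[2]+[d['cx'],d['cy']]
E
python3 - <<'E'
from h import *
for n in('scene','top'):
    d=cam(n);save(d,n+'0.png',s=1.4);np.savez(n+'0.npz',**d);print(n,d['f'],d['cx'],d['cy'],-d['R'].T@d['t'])
    print(d['R'])
print(status.state(),env.tip_extent)
E
```

```text
scene 394.52586066622825 274.9850079670878 214.42440848830793 [ 916.78498196 -752.69403955  788.91366449]
[[ 0.88364095  0.46811666  0.00674314]
 [ 0.29289904 -0.54154021 -0.78800022]
 [-0.36522435  0.69828432 -0.61563803]]
top 446.7689091747774 275.06371266944024 211.2460838281011 [ 313.69973823  -26.1961431  1677.6791035 ]
[[ 0.00779741 -0.99995832 -0.00474988]
 [-0.99275855 -0.00717167 -0.11991256]
 [ 0.1198735   0.00565049 -0.99277309]]
{'t': 0.1, 'joints': array([ 1.17642704e+00,  4.91497768e-01,  1.55936099e+00, -1.41404976e-05,
        1.09170625e+00, -1.05583310e-01]), 'qvel': array([-0.00022677, -0.00166468, -0.00296219,  0.00073387, -0.00117779,
       -0.00134851]), 'tau': array([ 2.26336379e-03, -6.13622475e+01, -2.58602518e+01,  6.93871127e-02,
        4.70519182e-02, -9.27304313e-05]), 'eef_pos': array([177.88990986, 598.94870327, 225.13059748]), 'tcp_rot': array([ 3.04890734,  1.56982389, -1.9522611 ]), 'ft_force': array([ 1.24931204, -0.37160955, -0.30508543]), 'moment': array([ 0.04662623,  0.01812727, -0.0181816 ]), 'opening': 0.999064205059402} 11.0
```

View pics/scene0.png

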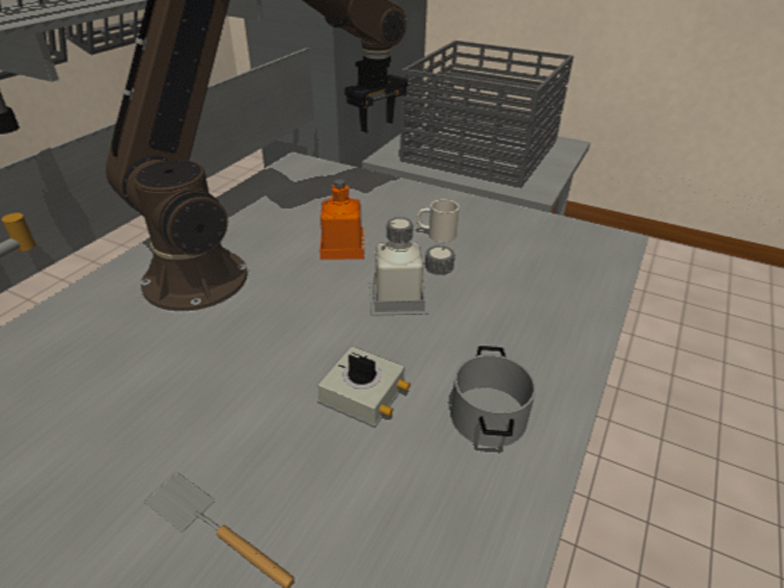

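View pics/top0.png

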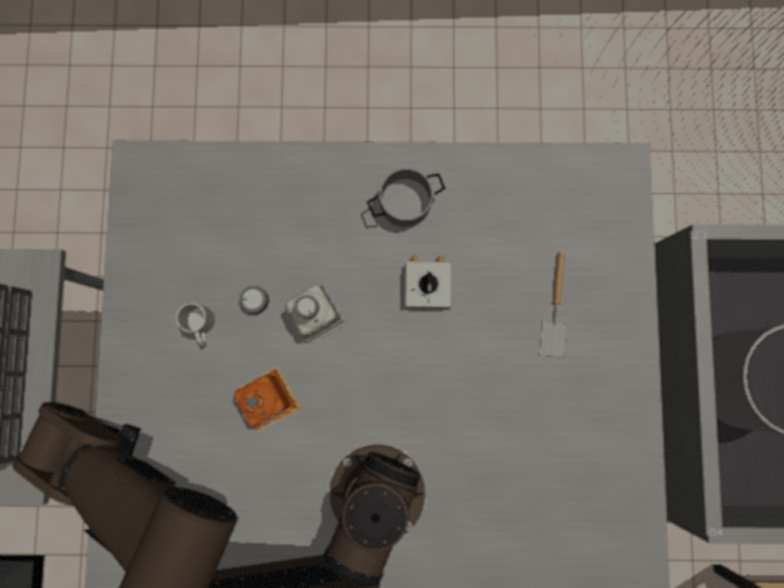

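Scene view (1.4x): the white bottle with its grey cap is at (399,230), the knob box at (362,375), the orange look-alike bottle at (341,215), a loose grey cap at (440,260), the mug at (443,220), the pan at (492,400) and the spatula at (230,530).
Top view (1.4x): the bottle cap is at (307,307), the loose cap at (253,299), the orange cap at (253,402) and the knob at (428,284).
Candidates for the cap: bottle cap (307,307), loose cap on the table (253,299), orange bottle's top (253,402). I choose the one locked on the white bottle and will check it in a close crop.

```bash
python3 - <<'E'
from h import *
T=dict(np.load('top0.npz'));S=dict(np.load('scene0.npz'))
a=T['pixels'][180:270,165:335,::-1];b=S['pixels'][145:305,220:300,::-1]
a=cv2.resize(a,None,fx=4.7,fy=4.7,interpolation=cv2.INTER_CUBIC)
cv2.imwrite('pics/c1.png',a)
b=cv2.resize(S['pixels'][145:305,215:345,::-1],None,fx=3.7,fy=3.7,interpolation=cv2.INTER_CUBIC);cv2.imwrite('pics/c2.png',b)
k=1/1.4
for n,uv,z in [('cap',(307,307),197),('loose',(253,299),32),('knob',(428,284),92),('mug',(193,319),90),('pan',(405,197),90),('orange',(253,402),197)]:
    print(n,plane(T,uv[0]*k,uv[1]*k,z).round(0))
E
```

```text
cap [464. 168. 197.]
loose [501. 333.  32.]
knob [ 536. -127.   92.]
mug [442. 472.  90.]
pan [765. -67.  90.]
orange [240. 289. 197.]
```

View pics/c1.png

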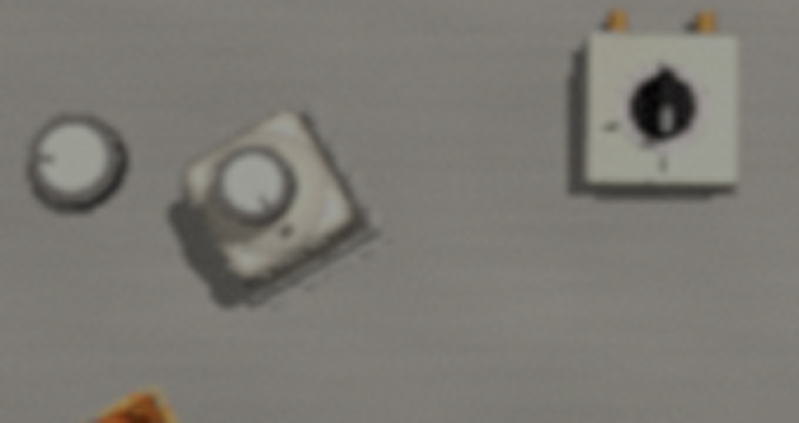

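View pics/c2.png

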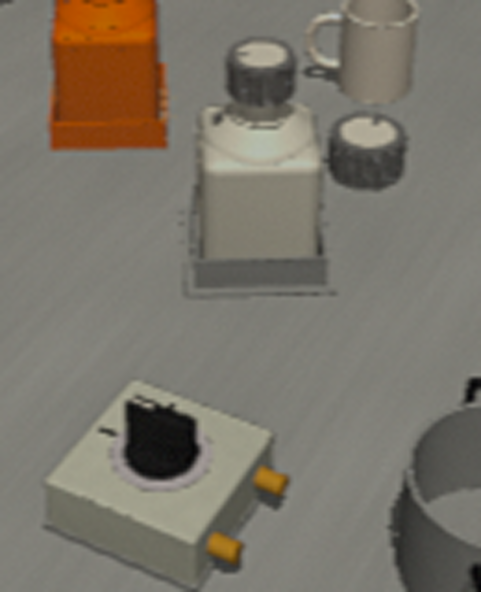

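The crop confirms it: the cap on the white bottle, crop (255,186), is smaller than the loose cap at (77,163). The knob's white line points down, toward -x, at its first mark. The second mark is to the left, which is clockwise.

```bash
cat > m.py <<'E'
from h import *
from scipy.spatial.transform import Rotation as Ro
def blob(m,near):
    n,l,s,c=cv2.connectedComponentsWithStats(m.astype(np.uint8))
    k=[i for i in range(1,n) if s[i,4]>15]; i=min(k,key=lambda i:np.hypot(*(c[i]-near))); return l==i,c[i],s[i]
def show(T,S):
    def rect(mask):
        q=cv2.minAreaRect(cv2.findContours(mask.astype(np.uint8),0,2)[0][0]);return q
    P=T['pixels'].astype(int);mx=P.max(2);mn=P.min(2)
    m=(mx<60);m,c,s=blob(m,(306,203));print('knob black top',c,s,plane(T,*c,80).round(1),rect(m))
    y,x=np.mgrid[:420,:560]
    m=(mn>130)&(abs(x-306)<25)&(abs(y-203)<25);
    ys,xs=np.nonzero(m);q=cv2.minAreaRect(np.c_[xs,ys].astype(np.float32));
    bx=cv2.boxPoints(q);W=np.array([plane(T,*p,50)[:2] for p in bx]);print('box',q[1],W.round(1).tolist(),W.mean(0).round(1))
    e=W[1]-W[0];print('edge deg',np.degrees(np.arctan2(e[1],e[0])),np.linalg.norm(W[1]-W[0]),np.linalg.norm(W[2]-W[1]))
    S_=S['pixels'].astype(int);
    for n,D,nr,z,r in(('top',T,(219.3,219),197,11),('scene',S,(286,160),197,14)):
        p=D['pixels'].astype(int).min(2);print(n);y0,x0=int(nr[1]),int(nr[0]);print(p[y0-r:y0+r,x0-r:x0+r])
if __name__=='__main__':
    T=dict(np.load('top0.npz'));S=dict(np.load('scene0.npz'));show(T,S)
    st=status.state();print(Ro.from_euler('xyz',st['tcp_rot']).as_matrix().round(3))
E
python3 m.py
```

```text
knob black top [305.39655172 202.09482759] [300 195  12  15 116] [ 540.7 -126.3   80. ] ((305.5000305175781, 202.50003051757812), (11.31370735168457, 12.727920532226562), 45.0)
box (30.0, 30.0) [[600.9, -75.1], [601.6, -185.8], [490.2, -185.3], [489.4, -75.5]] [ 545.5 -130.4]
edge deg -89.60118704963202 110.74617318345548 111.40342852877889
top
[[115 114 114 114 116 113 112 105 106 112 116 121 128 129 130 133 137 140
  143 141 135 124]
 [114 114 114 113 111 108 109 112 115 122 124 126 128 129 130 131 131 135
  135 135 134 131]
 [114 114 111 108 107 106 110 118 118 120 119 119 120 123 124 129 132 134
  134 133 132 131]
 [113 111 108 106 109 111 112 109 106 102 102 100 100 101 106 116 129 136
  136 135 134 131]
 [110 107 112 113 111 106 101  97  99 108 110 110 104  97  95 101 116 129
  137 137 136 135]
 [112 116 118 114 108  98  98 110 121 133 138 137 131 118 107  96 100 116
  131 137 137 136]
 [123 124 115 104  96 100 117 136 145 149 149 150 148 141 131 111  94 103
  119 133 138 140]
 [133 125 109  96  95 114 137 148 151 150 151 150 149 150 146 130 104  95
  103 121 138 142]
 [137 124
[... 3949 characters left out ...]
  60  59  61  50  77 109 121 120 120 119]
 [115 117 118 109  81  48  50  60  81  79  61  62  60  59  68  64  59  61
   60  59  56  53  81 112 121 119 119 119]
 [117 117 118 118 100  64  50  59  70  66  55  57  58  57  67  63  62  61
   60  59  55  63  99 119 121 118 119 118]
 [116 116 117 119 118  95  64  58  65  68  58  60  55  55  69  68  60  55
   55  57  63  88 113 120 120 120 117 115]
 [114 116 117 118 113  99  82  68  69  66  59  64  57  55  77  82  71  55
   55  64  95 120 122 121 119 116 116 116]
 [107 103 106 102  85  77  83  82  79  77  72  77  71  62  78  90  86  66
   66  77  79  96 115 130 128 113 110 117]]
[[-0.    -0.959  0.285]
 [-0.001  0.285  0.959]
 [-1.     0.    -0.001]]
```

```bash
python3 - <<'E'
from m import *
T=dict(np.load('top0.npz'));S=dict(np.load('scene0.npz'))
def disc(D,x,y,r,th=122):
    g=D['pixels'].min(2)[y-r:y+r+1,x-r:x+r+1]; g=cv2.resize(g,None,fx=8,fy=8,interpolation=cv2.INTER_CUBIC)
    m=g>th; n,l,s,c=cv2.connectedComponentsWithStats(m.astype(np.uint8)); k=l[len(g)//2,len(g)//2]; c=cv2.fitEllipse(cv2.convexHull(cv2.findContours((l==k).astype(np.uint8),0,2)[0][0]))
    return np.array(c[0])/8-.44+[x-r,y-r],np.array(c[1])/8
def tri(a,b):
    def ray(D,p): o=-D['R'].T@D['t'];v=D['R'].T@np.array([(p[0]-D['cx'])/D['f'],(p[1]-D['cy'])/D['f'],1]);return o,v/np.linalg.norm(v)
    (o,v),(p,w)=ray(T,a),ray(S,b); s=np.linalg.lstsq(np.c_[v,-w],p-o,rcond=None)[0]; A=o+v*s[0];B=p+w*s[1];return (A+B)/2,np.linalg.norm(A-B)
a,ra=disc(T,218,218,7);b,rb=disc(S,285,160,7,115)
print(a,ra,b,rb,plane(T,*a,197),plane(S,*b,197),tri(a,b))
for c in((543,-129),(540,-127),(546,-130)):
  print(c,[proj(D,[c[0],c[1],92]).round(1) for D in(T,S)])
# box top corners in scene & quad
m=(S['pixels'].min(2)>138);m[:245]=0;m[310:]=0;m[:,:220]=0;m[:,300:]=0
m,c,s=blob(m,(255,262));h=cv2.convexHull(cv2.findContours(m.astype(np.uint8),0,2)[0][0]);q=cv2.approxPolyDP(h,4,True)[:,0]
W=np.array([plane(S,*p,50)[:2] for p in q]);print(q.tolist(),W.round(0).tolist(),W.mean(0))
d=cv2.resize(S['pixels'][245:305,220:300,::-1],None,fx=8,fy=8,interpolation=cv2.INTER_CUBIC);cv2.imwrite('pics/k.png',d)
E
```

```text
[218.29636389 218.38257605] [11.81972313 12.17044353] [285.20394903 159.30203634] [ 6.92407179 13.6060791 ] [467.15416286 171.29918585 197.        ] [467.88879704 167.99983209 197.        ] (array([466.88441654, 171.25936798, 195.16365562]), np.float64(1.0688423858983334))
(543, -129) [array([306.3, 201. ]), array([258. , 254.6])]
(540, -127) [array([305.8, 201.8]), array([257.4, 253.7])]
(546, -130) [array([306.6, 200.2]), array([258.9, 255.2])]
[[242, 259], [251, 248], [267, 255]] [[491.0, -126.0], [491.0, -78.0], [542.0, -81.0]] [508.14679644 -95.17025042]
```

View pics/k.png

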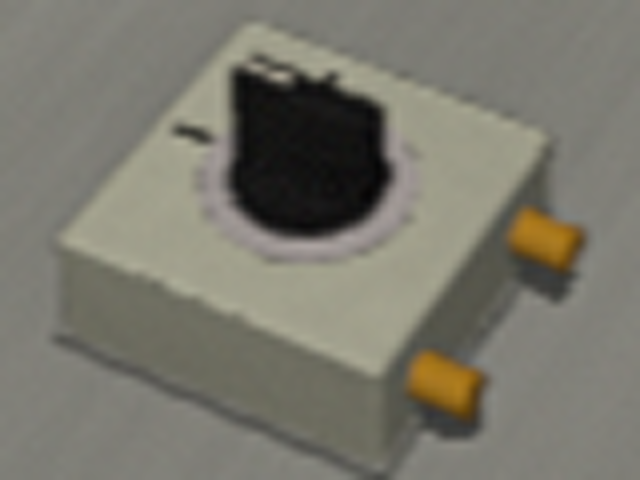

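The knob crop shows the box's top corners at (250,22), (550,135), (380,375) and (58,243), and the white line at (270,68).

```bash
python3 - <<'E'
from m import *
S=dict(np.load('scene0.npz'))
W=[plane(S,u/8+220-.44,v/8+245-.44,50)[:2] for u,v in((250,22),(550,135),(380,375),(58,243))];W=np.array(W);print(W.round(1),W.mean(0));e=[W[1]-W[0],W[2]-W[3]];print(np.degrees([np.arctan2(*a[::-1]) for a in e]))
E
```

```text
[[ 488.7  -75.9]
 [ 603.8  -76. ]
 [ 604.  -192.8]
 [ 487.7 -193.4]] [ 546.02411141 -134.51572507]
[-0.07711789  0.32457383]
```

apply_moves:
  increments:
    - [0,-20,0,0,-8.3]
    - [0,-30,0,0,-8.3]
    - [0,0,-30,-25,0]
    - [0,0,-35,-30,0]
    - [0,0,-35,-30,0]
    - [0,0,-35,-30,0]
    - [0,0,-35,-30,0]
    - [0,0,-35,-30,0]
    - [0,0,-30,-30,0]
    - [0,0,-30,-30,0]

```text
t: 1.1
eef_pos: [444.3, 362.9, 275.4]
tcp_rot: [1.958, 1.57, -2.754]
ft_force: [0.2, 0.8, 0.6]
opening: 1.0
```

apply_moves:
  increments:
    - [0,0,-10,-40,0]
    - [0,0,-10,-45,0]
    - [0,0,-10,-45,0]
    - [0,0,-10,-45,0]
    - [0,0,-10,-45,0]
    - [0,0,-10,-45,0]
    - [0,0,-10,-45,0]
    - [0,0,-10,-45,0]
    - [0,0,-10,-45,0]
    - [0,0,-10,-45,0]

```text
t: 2.1
eef_pos: [543.6, -82.5, 275.5]
tcp_rot: [0.861, 1.57, 2.433]
ft_force: [0.5, 1.0, -0.0]
opening: 0.998
```

apply_moves:
  increments:
    - [0,0,0,-25,0]
    - [0,0,0,-20,0]
    - [0,25,0,0,0]
    - [0,25,0,0,0]
    - [0,25,0,0,0]
    - [0,0,0,0,0]
    - [0,0,0,0,0]

```text
t: 2.8
eef_pos: [543.8, -125.5, 200.9]
tcp_rot: [1.06, 1.57, 2.632]
ft_force: [-0.0, -0.9, -0.0]
opening: 1.001
```

```bash
python3 - <<'E'
from m import *
st=status.state();print(st);print(Ro.from_euler('xyz',st['tcp_rot']).as_matrix().round(3))
E
```

```text
{'t': 2.8, 'joints': array([-3.45266140e-01,  4.23764911e-01,  1.75389125e+00,  1.20938964e-04,
        9.64536825e-01, -1.91712834e+00]), 'qvel': array([ 0.0030968 , -0.02121781, -0.01935755, -0.00015935,  0.00149927,
       -0.00032577]), 'tau': array([-1.19503196e-01, -5.22302485e+01, -2.21520495e+01, -5.01079042e-02,
       -3.08780791e-02,  9.17650432e-04]), 'eef_pos': array([ 543.77480176, -125.52063958,  200.93628748]), 'tcp_rot': array([1.0604695 , 1.57018782, 2.63226277]), 'ft_force': array([-0.03242921, -0.91089965, -0.00484106]), 'moment': array([ 0.03287772,  0.02726706, -0.03266508]), 'opening': 1.0011014558333422}
[[-0.001 -1.    -0.001]
 [ 0.    -0.001  1.   ]
 [-1.     0.001  0.   ]]
```

apply_moves:
  increments:
    - [0,25,-2,-7,0]
    - [0,30,0,0,0]
    - [0,25,0,0,0]
    - [0,15,0,0,0]
    - [0,0,0,0,0]

```text
t: 3.3
eef_pos: [545.6, -132.4, 105.2]
tcp_rot: [1.121, 1.57, 2.693]
ft_force: [-0.5, -0.7, 0.2]
opening: 1.001
```

```bash
python3 - <<'E'
from m import *
d=cam('scene');save(d,'a1.png',(200,180,320,310),4.5);print(status.state()['eef_pos'])
E
```

```text
[ 546.10981757 -132.59743748  106.33428873]
```

View pics/a1.png

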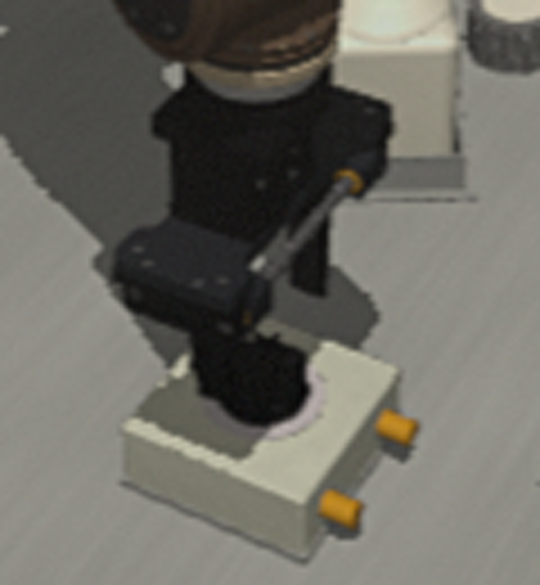

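The fingers straddle the knob bar, at (260,370) in the crop. Next I go down and close.

apply_moves:
  increments:
    - [0,15,0,0,0]
    - [0,12,0,0,0]
    - [0,8,0,0,0]
    - [0,0,0,0,0]

```text
t: 3.75
eef_pos: [545.5, -132.4, 70.2]
tcp_rot: [1.108, 1.57, 2.679]
ft_force: [0.3, 0.2, -0.2]
opening: 0.999
```

apply_moves:
  increments:
    - [1,0,0,0,0]
    - [1,0,0,0,0]
    - [1,0,0,0,0]
    - [1,0,0,0,0]
    - [1,0,0,0,0]
    - [1,0,0,0,0]
    - [1,0,0,0,0]
    - [1,0,0,0,0]

```text
t: 4.55
eef_pos: [545.7, -132.5, 70.6]
tcp_rot: [-0.583, 1.571, 0.989]
ft_force: [0.7, 0.3, -1.2]
opening: 0.384
```

```bash
python3 -c "
from m import *
print(status.state())"
```

```text
{'t': 4.55, 'joints': array([-3.55877562e-01,  6.05801184e-01,  1.85984278e+00,  1.59498377e-04,
        6.75925737e-01, -1.92774171e+00]), 'qvel': array([-0.00014691,  0.0006727 , -0.00100267,  0.00181142,  0.00157094,
        0.0013998 ]), 'tau': array([ 5.26813092e-04, -5.94952977e+01, -1.67130303e+01, -3.89268016e-02,
        6.56678737e-02,  7.80826394e-05]), 'eef_pos': array([ 545.68369592, -132.49958202,   70.61894059]), 'tcp_rot': array([-0.58296877,  1.57069393,  0.98877095]), 'ft_force': array([ 0.67849294,  0.27295261, -1.23225939]), 'moment': array([ 0.06029202,  0.05004525, -0.04410146]), 'opening': 0.38436388269748023}
```

Still closing.

apply_moves:
  increments:
    - [1,0,0,0,0]
    - [1,0,0,0,0]
    - [1,0,0,0,0]
    - [1,0,0,0,0]
    - [1,0,0,0,0]
    - [1,0,0,0,0]
    - [1,0,0,0,0]

```text
t: 5.25
eef_pos: [545.6, -130.3, 70.6]
tcp_rot: [0.192, 1.568, 1.763]
ft_force: [3.1, 16.9, 2.9]
opening: 0.147
```

apply_moves:
  increments:
    - [1,0,0,1.2,0]
    - [1,0,0,1,0]
    - [1,0,0,0,0]
    - [1,0,0,0,0]

```text
t: 5.65
eef_pos: [545.6, -130.1, 70.6]
tcp_rot: [0.194, 1.57, 1.765]
ft_force: [0.1, 3.6, 1.7]
opening: 0.145
```

apply_moves:
  increments:
    - [1,0,0,0,3]
    - [1,0,0,0,4]
    - [1,0,0,0,4]
    - [1,0,0,0,4]
    - [1,0,0,0,5]
    - [1,0,0,0,0]
    - [1,0,0,0,0]

```text
t: 6.35
eef_pos: [545.5, -130.9, 70.6]
tcp_rot: [2.993, 1.57, -2.065]
ft_force: [-2.4, -5.2, 2.4]
opening: 0.148
```

```bash
python3 -c "
from m import *
st=status.state();print(st['ft_force'],st['moment'],st['eef_pos']);print(Ro.from_euler('xyz',st['tcp_rot']).as_matrix().round(3))"
```

```text
[-2.38270976 -5.22335312  2.39921799] [-1.04291248  0.6917162   0.08187489] [ 545.47155915 -130.92157805   70.63494004]
[[-0.    -0.941  0.339]
 [-0.001  0.339  0.941]
 [-1.     0.    -0.001]]
```

apply_moves:
  increments:
    - [1,0,2.4,-0.9,0]
    - [1,0,0,0,4]
    - [1,0,0,0,5]
    - [1,0,0,0,5]
    - [1,0,0,0,5]
    - [1,0,0,0,5]
    - [1,0,0,0,5]
    - [1,0,0,0,5]
    - [1,0,0,0,0]

```text
t: 7.25
eef_pos: [544.3, -132.1, 70.7]
tcp_rot: [-1.264, 1.567, -0.636]
ft_force: [3.2, -12.1, -4.3]
opening: 0.147
```

apply_moves:
  increments:
    - [1,0,0,0,5]
    - [1,0,0,0,5]
    - [1,0,0,0,3]
    - [1,0,0,0,2]
    - [1,0,0,0,0]
    - [1,0,0,0,0]

```text
t: 7.85
eef_pos: [543.8, -132.3, 70.7]
tcp_rot: [-1.25, 1.568, -0.881]
ft_force: [-0.1, -14.9, -1.9]
opening: 0.147
```

```bash
python3 -c "
from m import *
st=status.state();print(st['ft_force'],st['moment'],st['eef_pos']);R=Ro.from_euler('xyz',st['tcp_rot']).as_matrix();print(R.round(3),np.degrees(np.arctan2(R[1,2],R[0,2])))"
```

```text
[ -0.14794072 -14.8894638   -1.85763205] [-2.96739841  0.29038833 -0.01430472] [ 543.80054053 -132.30695659   70.69111047]
[[ 0.002 -0.361  0.932]
 [-0.003  0.932  0.361]
 [-1.    -0.003  0.001]] 21.191223992762566
```

apply_moves:
  increments:
    - [1,0,-1.8,-0.7,0]
    - [1,0,0,0,0]
    - [1,0,0,0,0]

```text
t: 8.15
eef_pos: [543.7, -132.5, 70.7]
tcp_rot: [-0.697, 1.569, -0.329]
ft_force: [4.0, -2.5, -2.9]
opening: 0.141
```

apply_moves:
  increments:
    - [0.6,0,0,0,0]
    - [0.6,0,0,0,0]
    - [0.6,0,0,0,0]
    - [0.6,0,0,0,0]
    - [0.6,0,0,0,0]
    - [0.6,-15,0,0,0]
    - [0,-30,0,0,0]
    - [0,-30,0,0,0]
    - [0,-40,0,0,0]
    - [0,-40,0,0,0]

```text
t: 9.15
eef_pos: [542.7, -132.1, 226.9]
tcp_rot: [2.286, 1.57, 2.653]
ft_force: [-0.1, -0.5, -0.8]
opening: 0.679
```

apply_moves:
  increments:
    - [0,-40,0,0,0]
    - [0,-20,0,0,0]
    - [0,0,30,30,0]
    - [0,0,0,0,0]
    - [0,0,0,0,0]
    - [0,0,0,0,0]

```text
t: 9.75
eef_pos: [560.0, -93.9, 285.3]
tcp_rot: [2.636, 1.57, 3.004]
ft_force: [0.2, -0.8, 0.4]
opening: 0.997
```

```bash
python3 - <<'E'
from m import *
st=status.state();R=Ro.from_euler('xyz',st['tcp_rot']).as_matrix();print(st['eef_pos'],st['opening'],R.round(4));
p=np.array([467.5,170])-st['eef_pos'][:2];print('to cap in tool y,z',R[:2,1]@p,R[:2,2]@p)
d=cam('scene');save(d,'a2.png',(190,120,350,310),3)
E
```

```text
[559.9676851  -93.8707611  285.25609779] 0.9974008541310939 [[-8.000e-04 -3.593e-01  9.332e-01]
 [ 1.000e-04  9.332e-01  3.593e-01]
 [-1.000e+00  4.000e-04 -7.000e-04]]
to cap in tool y,z 279.47372341654585 8.513424334901158
```

View pics/a2.png

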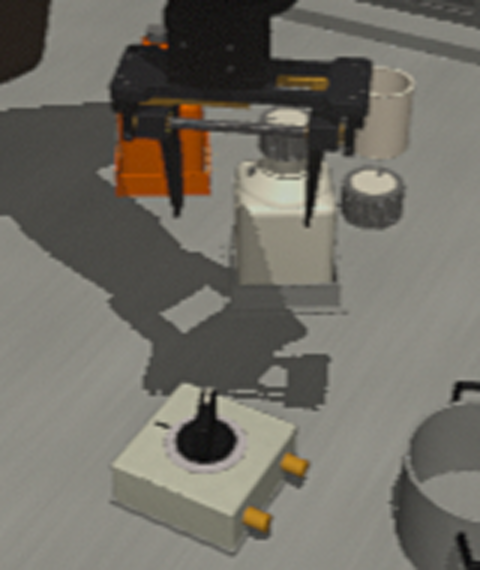

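The knob bar (crop (208,425)) now points away from the camera at the second mark, and the first mark at (160,425) is uncovered. Next I move over the cap.

apply_moves:
  increments:
    - [0,0,30,1,0]
    - [0,0,40,1.5,0]
    - [0,0,40,1,0]
    - [0,0,40,1,0]
    - [0,0,40,1,0]
    - [0,0,40,1,0]
    - [0,0,30,1,0]
    - [0,0,19.5,1,0]
    - [0,0,0,0,0]
    - [0,0,0,0,0]

```text
t: 10.8
eef_pos: [468.0, 169.8, 285.5]
tcp_rot: [-2.299, 1.571, -1.931]
ft_force: [-0.0, 0.3, 0.7]
opening: 1.001
```

```bash
python3 - <<'E'
from m import *
st=status.state();R=Ro.from_euler('xyz',st['tcp_rot']).as_matrix();print(st['joints'],st['eef_pos'],R.round(4));
p=np.array([467.5,170])-st['eef_pos'][:2];print('to cap in tool y,z',R[:2,1]@p,R[:2,2]@p)
E
```

```text
[ 2.15481123e-01  2.46616937e-01  1.77919663e+00 -2.04937109e-04
  1.11589852e+00 -1.52183675e-01] [467.96958949 169.83981699 285.53960302] [[-1.000e-04 -3.595e-01  9.331e-01]
 [-2.000e-04  9.331e-01  3.595e-01]
 [-1.000e+00 -2.000e-04 -1.000e-04]]
to cap in tool y,z 0.3183001035571499 -0.380602067644159
```

apply_moves:
  increments:
    - [0,25,0,0,0]
    - [0,30,0,0,0]
    - [0,20,0,0,0]
    - [0,15,0,0,0]
    - [0,12,0,0,0]
    - [0,8.5,0,0,0]
    - [0,0,0,0,0]
    - [0.3,0,0,0,0]

```text
t: 11.6
eef_pos: [468.2, 169.9, 175.4]
tcp_rot: [-0.059, 1.571, 0.308]
ft_force: [0.6, 0.2, 0.2]
opening: 0.956
```

apply_moves:
  increments:
    - [1,0,0,0,0]
    - [1,0,0,0,0]
    - [1,0,0,0,0]
    - [1,0,0,0,0]
    - [1,0,0,0,0]
    - [1,0,0,0,0]
    - [1,0,0,0,0]
    - [1,0,0,0,0]

```text
t: 12.4
eef_pos: [467.1, 170.3, 175.1]
tcp_rot: [2.893, 1.569, -3.022]
ft_force: [-6.0, -0.9, 4.7]
opening: 0.584
```

apply_moves:
  increments:
    - [1,0,0,-0.9,0]
    - [1,0,0,0,0]
    - [1,0,0,0,0]

```text
t: 12.7
eef_pos: [467.1, 170.3, 175.2]
tcp_rot: [0.574, 1.57, 0.941]
ft_force: [-2.6, 3.7, 1.8]
opening: 0.584
```

apply_moves:
  increments:
    - [1,2,0,0,0]
    - [1,2,0,0,0]
    - [1,2,0,0,0]
    - [1,0,0,0,0]
    - [1,0,0,0,0]

```text
t: 13.2
eef_pos: [467.1, 170.2, 169.5]
tcp_rot: [0.2, 1.57, 0.568]
ft_force: [-3.7, 2.4, 6.6]
opening: 0.586
```

apply_moves:
  increments:
    - [1,0.7,0,0,0]
    - [1,0,0,0,0]
    - [1,0,0,0,-3]
    - [1,0,0,0,-4]
    - [1,0,0,0,-4]
    - [1,0,0,0,-4]
    - [1,0,0,0,0]
    - [1,0,0,0,0]

```text
t: 14.0
eef_pos: [467.8, 170.2, 169.0]
tcp_rot: [-0.473, 1.569, 0.156]
ft_force: [-1.2, 0.1, 7.5]
opening: 0.586
```

```bash
python3 -c "
from m import *
st=status.state();print(st['ft_force'],st['moment'],st['eef_pos']);R=Ro.from_euler('xyz',st['tcp_rot']).as_matrix();print(R.round(3),np.degrees(np.arctan2(R[1,2],R[0,2])))"
```

```text
[-1.21775395  0.10206627  7.54048734] [0.06696063 0.32038047 0.03461468] [467.76438225 170.15961455 169.04187973]
[[ 0.002 -0.589  0.808]
 [ 0.     0.808  0.589]
 [-1.    -0.001  0.002]] 36.076594297958
```

apply_moves:
  increments:
    - [1,0,0,0,-5]
    - [1,0,0,0,-5]
    - [1,0,0,0,-5]
    - [1,0,0,0,-5]
    - [1,0,0,0,-5]
    - [1,0,0,0,-5]
    - [1,0,0,0,0]

```text
t: 14.7
eef_pos: [467.8, 170.2, 169.1]
tcp_rot: [-0.978, 1.569, 0.178]
ft_force: [-1.7, 0.3, 7.9]
opening: 0.586
```

apply_moves:
  increments:
    - [1,0,0,0,-5]
    - [1,0,0,0,-5]
    - [1,0,0,0,-5]
    - [1,0,0,0,0]
    - [1,0,0,0,0]

```text
t: 15.2
eef_pos: [467.8, 170.1, 169.0]
tcp_rot: [-1.279, 1.569, 0.136]
ft_force: [-0.6, 1.2, 8.0]
opening: 0.582
```

```bash
python3 -c "
from m import *
st=status.state();print(st['ft_force'],st['moment'],st['eef_pos']);R=Ro.from_euler('xyz',st['tcp_rot']).as_matrix();print(R.round(3),np.degrees(np.arctan2(R[1,2],R[0,2])))
d=cam('scene');save(d,'a3.png',(240,100,340,190),5)"
```

```text
[-0.60233127  1.15771779  7.96494136] [0.1144644  0.2536509  0.08573423] [467.76999271 170.13228056 169.04991954]
[[ 0.002 -0.988  0.155]
 [ 0.     0.155  0.988]
 [-1.    -0.002  0.001]] 81.07929627315221
```

View pics/a3.png

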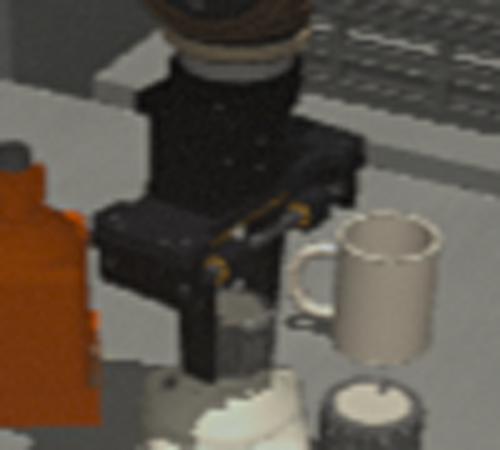

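The cap is held low between the fingers (crop (243,330)). Next is a gentle straight lift, watching the force.

apply_moves:
  increments:
    - [1,-2,0,0,0]
    - [1,-3,0,0,0]
    - [1,-3,0,0,0]
    - [1,-3,0,0,0]
    - [1,0,0,0,0]
    - [1,0,0,0,0]

```text
t: 15.85
eef_pos: [466.8, 170.0, 179.2]
tcp_rot: [1.982, 1.57, -2.887]
ft_force: [-0.3, 0.5, 0.5]
opening: 0.582
```

apply_moves:
  increments:
    - [1,-5,0,0,0]
    - [1,-10,0,0,0]
    - [1,-15,0,0,0]
    - [1,-15,0,0,0]
    - [1,-15,0,0,0]
    - [1,-10,0,0,0]
    - [1,-6,0,0,0]
    - [1,0,0,0,0]
    - [1,0,0,0,0]
    - [1,0,0,0,0]

```text
t: 16.85
eef_pos: [466.8, 170.0, 254.9]
tcp_rot: [1.879, 1.57, -2.989]
ft_force: [0.6, -0.4, -0.8]
opening: 0.582
```

```bash
python3 - <<'E'
from m import *
st=status.state();print(st['t'],st['eef_pos'],st['opening'],st['ft_force'],np.abs(st['qvel']).max());print(Ro.from_euler('xyz',st['tcp_rot']).as_matrix().round(3))
d=cam('scene');t=cam('top')
a=cv2.resize(d['pixels'][90:310,220:340],None,fx=2.7,fy=2.7,interpolation=2);b=cv2.resize(t['pixels'][130:240,200:340],None,fx=3,fy=3,interpolation=2)
o=np.zeros((600,760,3),np.uint8);o[:a.shape[0],:a.shape[1]]=a;o[:b.shape[0],330:330+b.shape[1]]=b;cv2.imwrite('pics/f.png',o[:,:,::-1])
E
```

```text
16.85 [466.8119872  170.00879454 254.86446192] 0.5823674124715726 [ 0.61826945 -0.4459081  -0.79614738] 0.0028953592410593957
[[-0.001 -0.988  0.156]
 [-0.     0.156  0.988]
 [-1.     0.001 -0.   ]]
```

View pics/f.png

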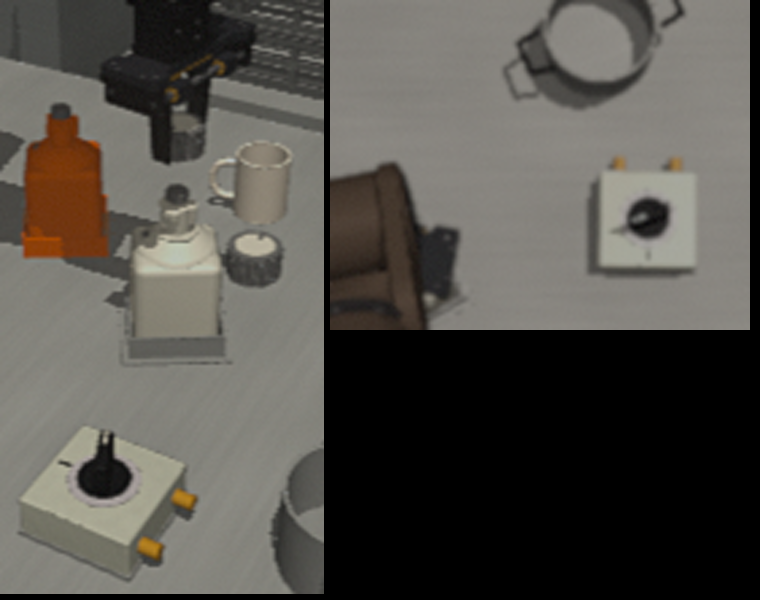

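The cap is held level above the bottle at (187,138), and the bare neck and plug show at (178,195). In the top view the knob's white line points at the second mark. Last check is the cap height, then hand in.

```bash
python3 - <<'E'
from m import *
S=dict(np.load('scene0.npz'))
for z in(245,261,277):print(z,(proj(S,[467,170,z])-[220,90])*2.7)
env.job_done()
E
```

```text
245 [177.16433143 147.00469766]
261 [177.51514523 133.51520425]
277 [177.87210925 119.78922259]
the job is handed in; nothing more can be done
```

The job is done and handed in at about t = 17 s of the 58 s allowed; handing in gives no verdict.

- **Knob:** I turned it about 69° clockwise, past its click, and let go. The top and scene pictures both show the white line resting at the second mark.
- **Cap:** I pressed it about 6 mm with an upward force of 7–8 N and turned it 60° anticlockwise. It lifted off with no measurable pull.
- **Final hold:** The gripper still holds the cap, level and still, with the opening at 0.58 (about 55 mm). The tool is 79.7 mm higher than where it gripped the locked cap. The last picture shows the bare neck and plug below it.
- **Bystanders:** The arm touched none of the pan, mug, spatula, orange bottle or larger loose cap. The last picture shows the mug, the orange bottle and the loose cap in place and the pan in part. The spatula was out of frame.

**Disagreements:**
- The two cameras differed by about 3–4 mm in y. I corrected this by easing off the side force once gripped, up to 17 N on the knob.
- My image check of the cap's final height is only rough. By eye it was a few pixels off the predicted spot, sideways because a finger hides part of the cap. I did not measure any small slip in the grip.

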